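# Change over converters in a sprung test jig

### The job

Unload the converter with the green sticker from the test jig and set it down flat in the free part of the blue outgoing tray, and load both fresh converters (no sticker), one in each bay, each with its red terminal block at the bay's red post, pressing each straight down against the sprung contacts until the balls click in and it stays fully home. Set the converters down rather than dropping them, do not touch the hot soldering iron or its stand, and leave everything else on the bench where it is.

Things in the scene. Friction and masses are not known exactly. Their poses are not given: they have to be found in the camera images.
- bay_1: bay of the test jig that starts with the stickered converter in it; fixed. Origin: middle of its base, 45 mm above the bench; x from the bare aluminium end post to the red end post, z up. Inner post faces at x = -30 and +30 mm: a converter stands between with 1 mm play all round, its red block at the red post. 45-degree lead-ins at 34 to 41 mm height
- bay_2: identical bay, empty at the start. In both, lips reach 8 mm inward from the posts round the converter's corners (to y = +-23.5 mm, lead-ins to +-29 mm); the middle 44 mm of the long sides is open for fingers down to 6 mm above the origin. The bays stand side by side, 104 mm apart along y
- bay_1_seat (a point): where the underside's centre of a fully home converter is, 12 mm above bay_1's origin. A sprung steel ball, 12 mm across, points inward from each post, centre 11 mm above this point: it meets the converter's flange when the underside is 13 mm above this point; pushing past takes about 15 N down (20 N if off-centre), pulling out about 10 N. The balls then hold the converter against the bed
- bay_2_seat (a point): the same point of bay_2
- bay_1_bed (a joint): white sprung contact bed in the floor of bay_1: 0 = raised (top 6 mm above the seat point), 0.006 m = fully down, as with a seated converter; spring 2.5 N raised, 5 N down. A converter that has not clicked in rides up again when let go
- bay_2_bed (a joint): the same in bay_2
- jig: grey test jig with aluminium deck, 200 x 250 mm, deck 45 mm above the bench, fixed; origin at the centre of its underside; x from its lamp strip (robot side) to its red and black binding posts (66 mm high), which stand at x = 84 mm; the bays' centres are at x = 15 mm, y = -52 and +52 mm, axes parallel to the jig's
- tested: plug-in power converter, 58 x 37 mm, 42 mm tall, 0.12 kg: black case, silver finned heat sink. Origin: centre of the underside; x along the length to the end with the red terminal block, z up. Long sides flat over the full height: grip across the 37 mm near mid-length. Green sticker on top. Starts seated in bay_1.
- fresh_1: plug-in power converter, 58 x 37 mm, 42 mm tall, 0.12 kg: black case, silver finned heat sink. Origin: centre of the underside; x along the length to the end with the red terminal block, z up. Long sides flat over the full height: grip across the 37 mm near mid-length. No sticker; starts on the bench. Either one may go in either bay.
- fresh_2: plug-in power converter, 58 x 37 mm, 42 mm tall, 0.12 kg: black case, silver finned heat sink. Origin: centre of the underside; x along the length to the end with the red terminal block, z up. No sticker. In the two 37 mm wide ends, from the underside up: foot set back 3.5 mm (to 2.5 mm), full-length flange (to 7 mm), groove 4 mm deep for the balls (to 15 mm), full length above.
- fresh_1_red (a point): top of the red terminal block of fresh_1, 24 mm from its middle, 42 mm above its underside
- fresh_2_red (a point): the same on fresh_2
- tray: blue outgoing tray with black floor, 200 (x) x 130 (y) mm outside, fixed; origin under its centre; floor 6 mm above the bench, rim 4 mm thick and 12 mm above the bench; one converter (parked) already stands near the middle of one half (x about +50 or -50 mm), the other half is free
- parked: plug-in power converter, 58 x 37 mm, 42 mm tall, 0.12 kg: black case, silver finned heat sink. Origin: centre of the underside; x along the length to the end with the red terminal block, z up. Green sticker; stands in the tray already: leave it.
- iron: hot soldering iron in its stand, fixed; the foot, 110 x 75 mm, is centred 45 mm behind the origin (on -x), on the bench; the black handle slopes up along +x to about 190 mm high, 85 mm ahead of the origin. Not to be touched
- spool: solder spool standing on its flange, 56 mm across, 40 mm tall; bystander
- flux: upright flux bottle, 44 mm across, 115 mm tall; bystander
- tweezers: tweezers lying flat, 125 mm long along x, 6 mm tall; bystander
- cutters: side cutters with orange grips, 115 mm long along x, 60 mm wide, 11 mm tall; bystander
- cleaner: round pot with brass wool, 72 mm across, 60 mm tall; bystander
There are look-alikes about, which are no part of the job. What is shaped like the tested but orange or purple is not meant.

How it is judged:
At the end, for the whole second after the job is handed in: Each fresh converter is in a bay of its own, fully home (height within 2 mm, centred within 3 mm, tilt below 0.06 rad), red block at the red post; the stickered one from the jig stands upright on the tray floor, centre within 78 mm (x) and 43 mm (y) of the tray centre; all at rest (((x of fresh_1 in the frame of bay_1 between -0.003 and 0.003 m and y of fresh_1 in the frame of bay_1 between -0.003 and 0.003 m and z of fresh_1 in the frame of bay_1 between 0.01 and 0.014 m and angle between each of fresh_1, fresh_2's own z axis and vertical below 0.06 rad and x of fresh_1_red in the frame of bay_1 above 0.018 m and x of fresh_2 in the frame of bay_2 between -0.003 and 0.003 m and y of fresh_2 in the frame of bay_2 between -0.003 and 0.003 m and z of fresh_2 in the frame of bay_2 between 0.01 and 0.014 m and x of fresh_2_red in the frame of bay_2 above 0.018 m) or (x of fresh_1 in the frame of bay_2 between -0.003 and 0.003 m and y of fresh_1 in the frame of bay_2 between -0.003 and 0.003 m and z of fresh_1 in the frame of bay_2 between 0.01 and 0.014 m and angle between each of fresh_1, fresh_2's own z axis and vertical below 0.06 rad and x of fresh_1_red in the frame of bay_2 above 0.018 m and x of fresh_2 in the frame of bay_1 between -0.003 and 0.003 m and y of fresh_2 in the frame of bay_1 between -0.003 and 0.003 m and z of fresh_2 in the frame of bay_1 between 0.01 and 0.014 m and x of fresh_2_red in the frame of bay_1 above 0.018 m)) and x of tested in the frame of tray between -0.078 and 0.078 m and y of tested in the frame of tray between -0.043 and 0.043 m and z of tested in the frame of tray between 0.003 and 0.009 m and angle between tested's own z axis and vertical below 0.06 rad and linear speed of each of tested, fresh_1, fresh_2 below 0.02 m/s); the robot touches nothing.
It fails at once if a converter is dropped (moves faster than 0.5 m/s with no finger on it) ((linear speed of tested above 0.5 m/s and contact force between the fingers and tested below 0.05 N) or (linear speed of fresh_1 above 0.5 m/s and contact force between the fingers and fresh_1 below 0.05 N) or (linear speed of fresh_2 above 0.5 m/s and contact force between the fingers and fresh_2 below 0.05 N)).
It fails at once if the hot iron or its stand is touched (contact force between iron and anything else above 1 N).
It fails at once if a bystander (parked converter, spool, flux bottle, tweezers, cutters, cleaner) is moved by more than 25 mm (distance of any of parked, spool, flux, tweezers, cutters, cleaner from where it was at the start of the episode above 0.025 m).
It also fails if it takes over 72 s, if anything falls off the work surface, if the arm or the gripper's body presses on something with over 40 N, if the wrist force passes 120 N, or if a joint passes its speed limit or range.

### The arm

A 6-joint arm with a two-finger parallel gripper is mounted at the origin on the work surface. World frame = base frame: x ahead of the robot, y to its left, z up, the work surface at z = 0. Lengths are in m, angles in rad, forces in N, time in s.
With the tool pointing down it reaches from about 0.275 to 0.825 m from the base axis. Payload 5.2 kg.
Tool frame: the origin (TCP) lies between the finger pads; the fingertips stand 11 mm ahead of it and the grasp point (between the pads) lies 8 mm behind it; z points along the fingers, y is the direction in which the jaws open and shut (so a half turn about z gives the same grasp; the last joint's range is limited). The gripper opens to 93 mm and grips with 3 to 60 N. Pads are 15 mm wide; open, the fingers measure 128 mm over their backs; the gripper's body (75 mm by 188 mm) begins 65 mm behind the grasp point.
Start: joints at [0.944, 0.259, 1.535, -0, 1.348, -0.203], TCP at [0.226, 0.501, 0.23] pointing down, gripper open.
Joint ranges: [-3.14, 3.14], [-0.91, 2.08], [0.19, 2.58], [-1.22, 4.36], [0.22, 2.71], [-3.12, 3.12]. Speed limits (rad/s): [2.57, 2.57, 3.14, 3.14, 3.14, 3.14].

### API

Orientations are given as a rotation vector (axis times angle).
In Python, from bench import ctrl, vision gives the robot as it stands. Calls block until the motion is done:
- ctrl.move_to(position, orientation): joint-space move of the TCP to a pose.
- ctrl.line_to(position, orientation=None, rate=0.15): straight line of the TCP; orientation=None keeps the orientation; rate is the mean speed in m/s.
- ctrl.movej(angles): joint-space move.
- ctrl.set_gripper(opening, strength=None): opening from 0.0 (shut) to 1.0 (fully open); strength is the grip in N (None keeps the last); returns when the fingers have stopped.
- ctrl.hold(seconds).
- ctrl.inverse_kinematics(position, orientation): joint angles nearest the present ones, or None.
- ctrl.get_obs(): the state.
- vision.grab_frame(name): name is "scene" or "top" or "wrist"; returns (picture, depth): 384x512x3 uint8, red, green, blue; 384x512 float32, m along the optical axis (not along the pixel's ray), 0 where there is no reading.
- vision.calibration(name): a dict with "intrinsics" (3x3 intrinsics, pixels), "R" (3x3) and "t" (3): a world point X has camera coordinates R X + t. Camera axes: x right, y down, z forward; pixel columns grow to the right and rows downward; lengths in m; the calibration is good to about 2 mm. A picture is of the moment at which its call begins: read the wrist's pose just before it. calibration takes no time and is no camera call; for the wrist camera it gives the pose at the moment of the call.
A pose or a line that the arm cannot do raises ctrl.IKError and nothing moves.
- ctrl.finish_job(): hands the job in, once; it reports no verdict.
The state is a dict: "time_s": time; "joints": joint angles; "qd": joint speeds; "effort": joint torques, N m; "eef_pos": TCP position; "orientation": TCP orientation; "ft_force": force on the tool from outside, world axes, zero at the start; "wrist_torque": the same for the moment, N m; "width": opening from 0.0 (shut) to 1.0 (fully open).
Only numpy, scipy, OpenCV 4.12 (cv2) and the standard library are available. Lean on these libraries where they do the work, as an engineer would, in place of code of your own. Each camera call takes 0.05 s, during which the arm holds its last target. There are 200 camera calls.

## Working session

There is one attempt and no reset: what is moved stays moved. The work goes in short steps, each a Python script; the robot and the scene stay as the last script left them, time stands still between calls to the robot, and variables do not carry over. Pictures are saved under pics/ and viewed, about 8 in all and at most 12, crops included, and the job is handed in when it is done.

```bash
ls; mkdir -p pics; cat > h.py <<'E'
import numpy as np, cv2
from bench import ctrl, vision
def snap(name,fn,crop=None,s=1):
    im,d=vision.grab_frame(name); c=vision.calibration(name)
    np.savez('pics/'+fn+'.npz',im=im,d=d,K=c['intrinsics'],R=c['R'],t=c['t'])
    save(fn,fn,crop,s)
def save(src,fn,crop=None,s=1):
    im=np.load('pics/'+src+'.npz')['im']
    if crop: im=im[crop[1]:crop[3],crop[0]:crop[2]]
    cv2.imwrite('pics/'+fn+'.png',cv2.resize(im[:,:,::-1],None,fx=s,fy=s,interpolation=cv2.INTER_CUBIC))
def cloud(fn):
    z=np.load('pics/'+fn+'.npz'); d=z['d']; v,u=np.mgrid[:384,:512]
    P=np.stack([u,v,np.ones_like(u)],-1)@np.linalg.inv(z['K']).T*d[...,None]
    W=(P-z['t'])@z['R']; W[d==0]=np.nan; return W
def pix(fn,u,v,h):
    z=np.load('pics/'+fn+'.npz'); r=z['R'].T@np.linalg.inv(z['K'])@[u,v,1]; c=-z['R'].T@z['t']
    return c+r*(h-c[2])/r[2]
E
python3 - <<'E'
from h import *
snap('top','top',s=1.5); snap('scene','scene',s=1.5)
o=ctrl.get_obs(); print(o['time_s'],o['ft_force'],o['width'],o['orientation'])
for n in('top','scene','wrist'):
    c=vision.calibration(n); print(n,c['intrinsics'][0],-c['R'].T@c['t'])
E
```

```text
pics
0.1 [-0.54490054 -0.55373081  0.11344592] 1.000708751757758 [-6.60664200e-01 -3.07069607e+00  2.33255164e-03]
top [388.69331793   0.         256.96902612] [0.46506705 0.0767666  1.08946715]
scene [404.74015256   0.         255.89069883] [0.95822881 0.49141164 0.90725995]
wrist [272.04884569   0.         254.02698806] [0.1630551  0.53002326 0.3840694 ]
```

View pics/top.png

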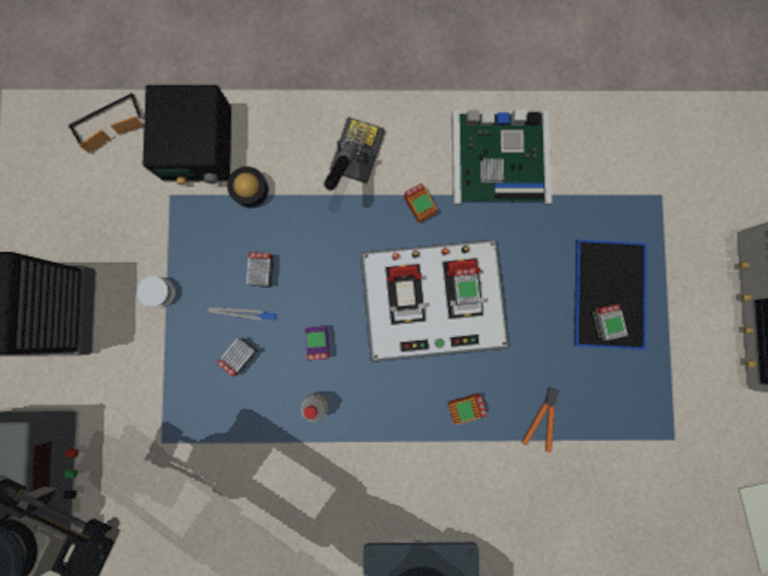

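View pics/scene.png

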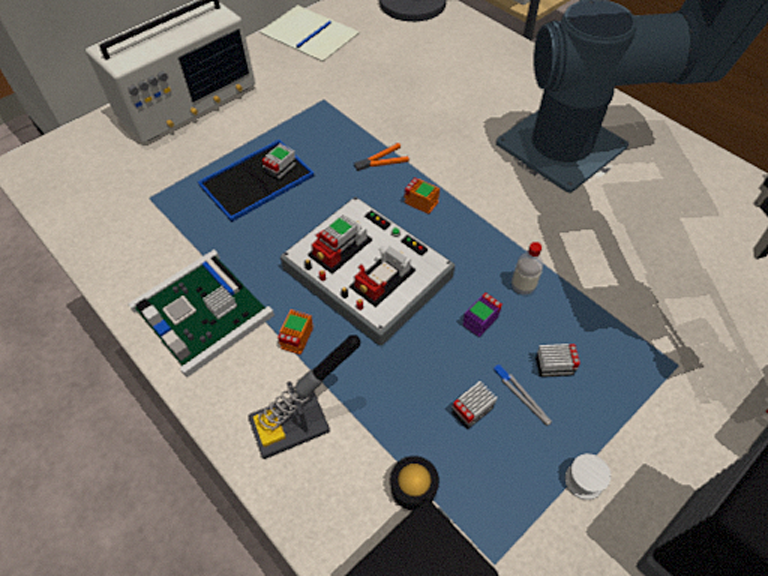

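Top view (full-size px = shown/1.5): the jig is at (435,300) shown, with the tested converter (green sticker) in the right bay (467,288) and the empty left bay at (406,292). The red posts are on the far side. Sticker-less black and silver converters are at (259,269) and (237,355), which makes them the fresh ones. The look-alikes are orange at (421,203) and (467,410) and purple at (317,342). The tray's free half is at (610,270), with the parked converter at (611,323).

```bash
cat > m.py <<'E'
from h import *
W=cloud('top'); im=np.load('pics/top.npz')['im'].astype(int)
def rect(seed,z0,z1,extra=None,r=40):
    u,v=seed; m=(W[...,2]>z0)&(W[...,2]<z1)
    if extra is not None: m&=extra
    box=np.zeros_like(m); box[max(0,v-r):v+r,max(0,u-r):u+r]=1; m&=box
    m=cv2.morphologyEx(m.astype(np.uint8),cv2.MORPH_CLOSE,np.ones((3,3)))
    n,l=cv2.connectedComponents(m); L=l[v-4:v+5,u-4:u+5]; L=L[L>0]; k=np.bincount(L).argmax()
    p=W[(l==k)&np.isfinite(W[...,2])]; c,s,a=cv2.minAreaRect((p[:,:2]*1000).astype(np.float32))
    b=cv2.boxPoints((c,s,a)); return np.round(c,1),np.round(s,1),round(a,1),round(np.median(p[:,2])*1000,1),len(p)
for n,s,z in [('A',(173,180),(.03,.05)),('B',(158,237),(.03,.05)),('tested',(311,192),(.088,.11)),('parked',(407,216),(.036,.06))]:
    print(n,rect(s,*z,r=22))
print('jig',rect((290,218),.035,.057,r=70))
R,G,B=im[...,0],im[...,1],im[...,2]
print('tray',rect((430,200),-.01,.03,(B>100)&(R<50)&(B>1.8*G),r=55))
W[np.isnan(W)]=0
for n,s in [('iron',(232,112)),('flux',(209,272)),('jig',(290,218)),('bed2',(270,194)),('floor',(405,180))]: print(n,W[s[1],s[0]].round(3))
E
python3 m.py
python3 -c "
from h import *
save('top','topA',(140,160,340,260),4)"
```

```text
A (array([593.4, 291.3]), array([37.6, 58.2]), 86.6, np.float64(39.9), 311)
B (array([434.4, 329.3]), array([37.1, 57.8]), 50.9, np.float64(40.2), 316)
tested (array([558.3, -80.4]), array([72.5, 52.4]), 12.7, np.float64(99.7), 394)
parked (array([ 494.8, -346.1]), array([57.9, 38.9]), 11.6, np.float64(48.7), 335)
jig (array([535.9, -26.4]), array([200.1, 250.2]), 5.5, np.float64(45.8), 5536)
tray (array([ 510.5, -419.8]), array([  9.9, 128.5]), 83.7, np.float64(13.9), 49)
iron [0.785 0.129 0.021]
flux [0.353 0.179 0.116]
jig [ 0.486 -0.029  0.045]
bed2 [0.55  0.025 0.063]
floor [ 0.593 -0.359  0.008]
```

View pics/topA.png

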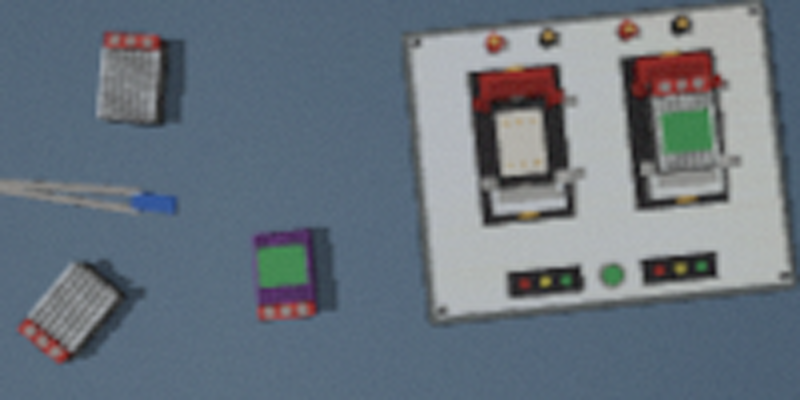

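The 4x crop confirms it: the two sticker-less converters are at crop px (132,80), red end up (+x), and (72,312), red end lower-left. Bay_2 is empty. The purple one is not meant. Next I get the tray corners and hover over the jig for a close wrist view.

```bash
cat >> h.py <<'E'
from scipy.spatial.transform import Rotation as Rot
def ori(a): # tool x axis heading a (deg), pointing down
    a=np.radians(a); return Rot.from_matrix(np.array([[np.cos(a),np.sin(a),0],[np.sin(a),-np.cos(a),0],[0,0,-1]])).as_rotvec()
def st(m=''):
    o=ctrl.get_obs(); print(m,'t%.2f'%o['time_s'],'p',o['eef_pos'].round(4),'F',o['ft_force'].round(1),'w%.3f'%o['width'],flush=True); return o
E
python3 - <<'E'
from h import *
C=np.array([pix('top',u/1.5,v/1.5,.012)[:2] for u,v in[(577,240),(646,242),(643,348),(575,346)]])
print(C.round(3),C.mean(0).round(4)); e=(C[0]+C[1]-C[2]-C[3]); print('yaw',np.degrees(np.arctan2(e[1],e[0])))
print('handle',pix('top',332/1.5,183/1.5,.19))
ctrl.move_to([.545,-.025,.27],ori(185.5)); o=st(); print(o['joints'].round(2))
snap('wrist','w1',s=1.5)
E
```

```text
[[ 0.649 -0.302]
 [ 0.645 -0.432]
 [ 0.447 -0.417]
 [ 0.451 -0.291]] [ 0.5483 -0.3602]
yaw -3.768331341120036
handle [0.71004277 0.14562023 0.19      ]
 t2.31 p [ 0.545  -0.0242  0.27  ] F [-0.5 -0.2 -0.9] w0.998
[-0.25  0.23  1.48  0.    1.44 -1.92]
```

View pics/w1.png

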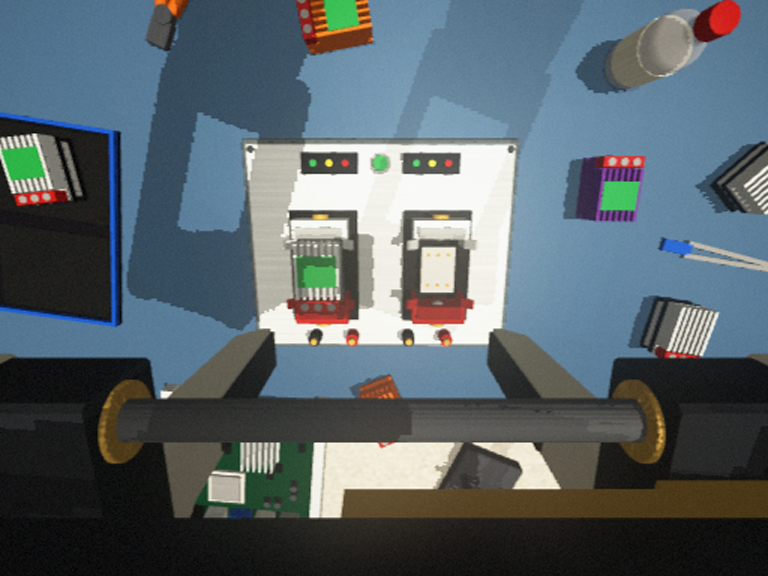

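The wrist view shows the jig at (380,240), the tested converter at (317,271) with its red end towards the camera bottom (+x), and the bay_2 bed at (437,268). Now a numeric cross-check.

```bash
python3 - <<'E'
from h import *
W=cloud('w1'); im=np.load('pics/w1.npz')['im'].astype(int); R,G,B=im[...,0],im[...,1],im[...,2]
def rect(m,seed,name):
    n,l=cv2.connectedComponents(cv2.morphologyEx(m.astype(np.uint8),cv2.MORPH_CLOSE,np.ones((3,3)))); k=l[seed[1],seed[0]]
    p=W[(l==k)&m]; r=cv2.minAreaRect((p[:,:2]*1000).astype(np.float32)); print(name,k,np.round(r[0],1),np.round(r[1],1),round(r[2],1),'z',np.median(p[:,2]).round(4),len(p))
z=W[...,2]
b=np.zeros(z.shape,bool); b[:229,150:360]=1
rect((z>.035)&(z<.055)&b,(253,140),'jig')
rect((G>R*1.5)&(G>B*1.5)&(z>.09),(212,181),'sticker')
rect((R>170)&(B>140)&(z>.055)&(z<.07)&b,(291,179),'bed2')
rect((z>.094)&(z<.105)&b,(212,181),'testedtop')
h=z.copy(); m=(h>.034)&(h<.05); m[:,:400]=0; rect(m,(455,218),'A')
E
```

```text
jig 2 [534.9 -25. ] [193.4 251. ] 5.5 z 0.0452 18609
sticker 1 [551.9 -76.6] [25.7 30.8] 5.3 z 0.1004 526
bed2 1 [548.2  28. ] [40.9 29.6] 5.7 z 0.0632 642
testedtop 1 [557.  -75.4] [57.1 37.1] 5.4 z 0.1 1202
A 6 [594.4 292.6] [39.3 55.8] 87.3 z 0.0414 955
```

```bash
python3 - <<'E'
from h import *
B1=[.5564,-.0760]; a=185.45
ctrl.set_gripper(0.75)
ctrl.move_to([*B1,.15],ori(a)); st('above')
ctrl.line_to([*B1,.057+.016],rate=.12); f0=st('down')['ft_force']
ctrl.set_gripper(0.0,35); o=st('grip')
ctrl.line_to([*B1,.105],rate=.04); st('out')
ctrl.line_to([*B1,.165],rate=.2); st('up')
E
```

```text
above t3.55 p [ 0.5568 -0.076   0.1506] F [ 0.1 -0.2  0.4] w0.751
down t4.34 p [ 0.5573 -0.076   0.0741] F [-0.2  1.9  0.2] w0.747
grip t4.97 p [ 0.5565 -0.0761  0.0731] F [-1.  -0.3 -0. ] w0.393
out t5.92 p [ 0.5562 -0.0759  0.1049] F [ 0.   0.7 -0.9] w0.396
up t6.37 p [ 0.5563 -0.076   0.1647] F [-0.  -0.8 -2.1] w0.399
```

```bash
python3 - <<'E'
from h import *
T=[.598,-.3635]
ctrl.line_to([*T,.15],ori(176.2),rate=.3); st('over')
ctrl.line_to([*T,.03],rate=.15); st('low')
z=.026
while z>.018:
    z-=.001; ctrl.line_to([*T,z],rate=.03); o=st()
    if o['ft_force'][2]>2: break
ctrl.set_gripper(0.6); st('open')
ctrl.line_to([*T,.13],rate=.2); st('up')
A=[.594,.292]
ctrl.move_to([.47,.05,.25],ori(180)); ctrl.move_to([.53,.29,.24],ori(176.6)); st('hover A'); snap('wrist','w2',s=1.5)
E
```

```text
over t7.48 p [ 0.5976 -0.3621  0.1492] F [ 1.3 -0.3 -1.5] w0.395
low t8.43 p [ 0.5988 -0.3638  0.0313] F [-0.4 -0.2 -0.4] w0.396
 t8.75 p [ 0.598  -0.3636  0.0252] F [ 0.7  0.7 -1.2] w0.394
 t9.00 p [ 0.598  -0.3635  0.024 ] F [ 0.1  0.5 -0.4] w0.397
 t9.25 p [ 0.5979 -0.3635  0.0229] F [ 0.3  0.7 -0.8] w0.395
 t9.50 p [ 0.598  -0.3634  0.0219] F [ 0.2  0.3 -1.4] w0.397
 t9.75 p [ 0.5982 -0.3637  0.0214] F [-0.2 -0.7  0.7] w0.396
 t10.00 p [ 0.5982 -0.3637  0.0213] F [-2.1  0.7  7.2] w0.397
open t10.56 p [ 0.598  -0.3634  0.0198] F [-0.2 -0.4 -0.7] w0.600
up t11.26 p [ 0.5975 -0.3631  0.129 ] F [0.4 0.9 0.2] w0.602
hover A t13.88 p [0.5302 0.2888 0.2397] F [ 0.2 -0.4  0.5] w0.598
```

View pics/w2.png

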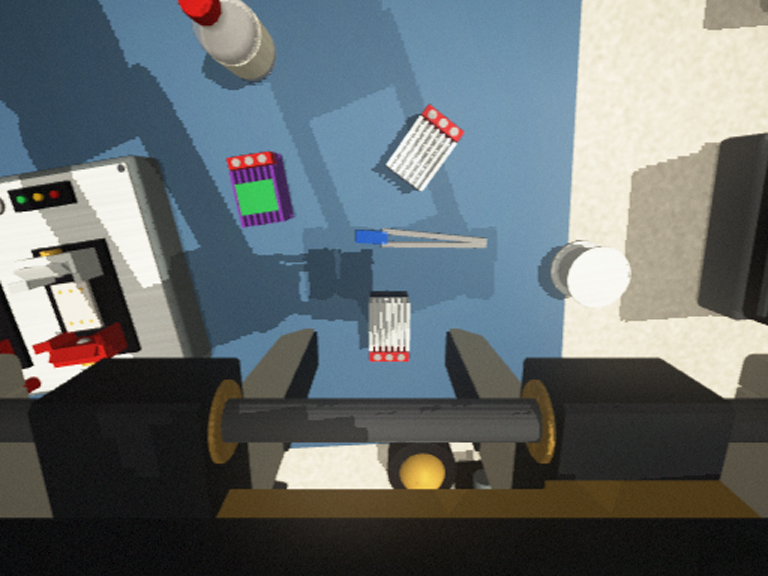

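Wrist view: A is at (390,328) with its red end down (+x). B is at (424,148) with its red end upper-right, and the tweezers lie between them. I'll measure both here and go for A.

```bash
cat > m2.py <<'E'
from h import *
W=cloud('w2'); z=W[...,2]
def rect(seed,h=1,r=45):
    m=(z>.035)&(z<.048); b=np.zeros_like(m); b[seed[1]-r:seed[1]+r,seed[0]-r:seed[0]+r]=1; m&=b
    n,l=cv2.connectedComponents(cv2.morphologyEx(m.astype(np.uint8),cv2.MORPH_CLOSE,np.ones((3,3)))); k=l[seed[1],seed[0]]
    p=W[(l==k)&m]; r=cv2.minAreaRect((p[:,:2]*1000).astype(np.float32)); print(k,np.round(r[0],1),np.round(r[1],1),round(r[2],1),np.median(p[:,2]).round(4),len(p))
rect((260,218),r=32); rect((283,98))
E
python3 m2.py
```

```text
1 [595.1 292.5] [36.9 57.7] 87.3 0.0423 696
1 [436.8 330.9] [37.  58.2] 50.7 0.0422 902
```

```bash
cat >> h.py <<'E'
def pick(P,a,z=.016,g=50):
    ctrl.line_to([*P,z],rate=.15); st('down'); ctrl.set_gripper(0.0,g); st('grip'); ctrl.line_to([*P,.17],rate=.2); st('up')
def insert(P,zend=.0725):
    ctrl.line_to([*P,.108],rate=.15); z=.108
    while z>zend:
        z=max(z-.003,zend); ctrl.line_to([*P,z],rate=.03); o=st('ins')
        if abs(o['ft_force'][:2]).max()>25 or o['ft_force'][2]>60: print('STOP'); return False
    return True
E
python3 - <<'E'
from h import *
A=[.5943,.2919]
ctrl.move_to([*A,.10],ori(177)); pick(A,177)
ctrl.line_to([.5465,.0275,.17],ori(185.45),rate=.25); st('over')
print(insert([.5465,.0275]))
E
```

```text
down t15.31 p [0.5953 0.2924 0.0177] F [-0.3  0.2 -0.5] w0.598
grip t15.76 p [0.5949 0.2921 0.017 ] F [-1.1  0.   5.4] w0.395
up t16.68 p [0.5933 0.2916 0.1683] F [-0.6 -0.1 -1.1] w0.394
over t17.90 p [0.5464 0.0283 0.1697] F [ 0.   0.  -1.3] w0.393
ins t18.72 p [0.547  0.0275 0.1058] F [ 0.5  0.1 -0.4] w0.395
ins t18.97 p [0.5464 0.0275 0.102 ] F [-0.3 -0.3 -0.6] w0.399
ins t19.22 p [0.5463 0.0275 0.0987] F [-0.2 -0.3 -0.8] w0.396
ins t19.47 p [0.5463 0.0276 0.0957] F [ 0.2  0.2 -0.2] w0.396
ins t19.72 p [0.5463 0.0275 0.0928] F [-0.   0.9 -1.4] w0.396
ins t19.97 p [0.5463 0.0275 0.0898] F [ 0.  -0.9 -1.1] w0.394
ins t20.22 p [0.5466 0.0274 0.0869] F [ 0.7 -0.6 -1.3] w0.395
ins t20.47 p [0.5469 0.0274 0.0843] F [ 1.1 -0.5  2.8] w0.390
ins t20.72 p [0.5462 0.0274 0.0804] F [ 1.  -0.3 -2.6] w0.396
ins t20.97 p [0.5463 0.0275 0.0773] F [ 1.7 -0.4 -4.8] w0.397
ins t21.22 p [0.5468 0.0276 0.0749] F [ 3.2 -0.4 -2.5] w0.397
ins t21.47 p [0.5469 0.0276 0.0739] F [-1.5  0.6  8.3] w0.400
True
```

```bash
python3 - <<'E'
from h import *
P=[.5465,.0275]
for z in (.0715,.0705,.0695): 
    ctrl.line_to([*P,z],rate=.03); o=st('press')
    if o['ft_force'][2]>25: break
ctrl.set_gripper(.6); st('open')
ctrl.line_to([*P,.17],rate=.2)
ctrl.move_to([.45,.30,.2],ori(140.8)); st('toB')
snap('top','t2',(140,140,480,280),2.3)
B=[.4356,.3301]
ctrl.move_to([*B,.10],ori(140.8)); pick(B,140.8)
E
```

```text
press t21.72 p [0.5469 0.0276 0.0738] F [-3.8  0.7 15.5] w0.391
press t21.97 p [0.5469 0.0276 0.0738] F [-6.2  1.3 23.4] w0.397
press t22.22 p [0.547  0.0276 0.0737] F [-9.1  0.5 30. ] w0.396
open t22.77 p [0.5463 0.0275 0.0691] F [-0.6 -0.2  0.5] w0.598
toB t24.62 p [0.4499 0.2994 0.199 ] F [-0.3  0.6  0.1] w0.599
down t25.88 p [0.437  0.3304 0.0174] F [ 0.5  0.7 -0.3] w0.603
grip t26.33 p [0.4361 0.3303 0.0168] F [-0.9  0.4  6. ] w0.395
up t27.25 p [0.4347 0.3297 0.1687] F [-0.5  0.2 -1.1] w0.398
```

View pics/t2.png

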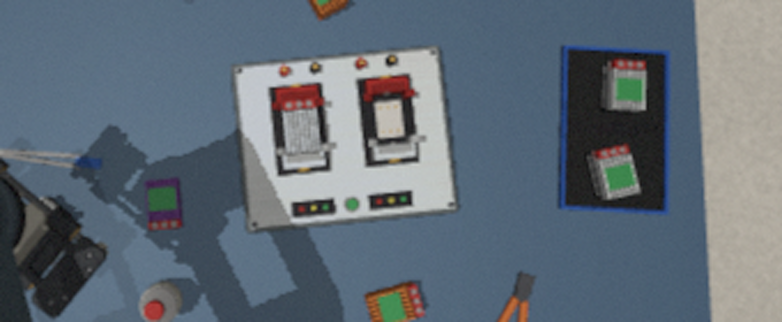

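A sits in bay_2 at (302,130) with its red end at the red post, and tested stands in the tray at (628,88). B is now in the gripper, going to bay_1.

```bash
python3 - <<'E'
from h import *
P=[.5564,-.0758]
ctrl.line_to([*P,.17],ori(5.45),rate=.13); o=st('over'); print(o['joints'].round(2))
if insert(P):
    for z in (.0715,.0705,.0695): 
        ctrl.line_to([*P,z],rate=.03); o=st('press')
        if o['ft_force'][2]>28: break
E
```

```text
over t30.66 p [ 0.5563 -0.0755  0.17  ] F [-0.7 -0.7 -1.3] w0.391
[-0.33  0.33  1.59  0.    1.22  1.14]
ins t31.48 p [ 0.5569 -0.076   0.1058] F [-0.4  0.1 -1.9] w0.390
ins t31.73 p [ 0.5563 -0.0758  0.102 ] F [ 0. -0. -1.] w0.396
ins t31.98 p [ 0.5562 -0.0757  0.0987] F [ 0.1  0.2 -1.6] w0.397
ins t32.23 p [ 0.5562 -0.0758  0.0957] F [-0.6 -0.8 -1.8] w0.395
ins t32.48 p [ 0.5562 -0.0758  0.0927] F [-0.2  0.4 -1.4] w0.393
ins t32.73 p [ 0.5562 -0.0758  0.0897] F [ 0.3  0.4 -1. ] w0.398
ins t32.98 p [ 0.5563 -0.0757  0.0868] F [-0.1 -0.  -0. ] w0.395
ins t33.23 p [ 0.5567 -0.076   0.0844] F [-1.1 -1.3  2.8] w0.397
ins t33.48 p [ 0.5561 -0.0759  0.0805] F [ 0.2 -1.3 -3.3] w0.397
ins t33.73 p [ 0.5564 -0.0758  0.0774] F [ 1.2 -0.4 -3.7] w0.398
ins t33.98 p [ 0.5563 -0.0757  0.0748] F [ 0.7 -0.3 -2.1] w0.396
ins t34.23 p [ 0.5564 -0.0758  0.0738] F [-2.8  0.2  8.9] w0.391
press t34.48 p [ 0.5565 -0.0758  0.0737] F [-5.7  0.1 15.2] w0.398
press t34.73 p [ 0.5565 -0.0757  0.0737] F [-7.2  1.4 22.3] w0.393
press t34.98 p [ 0.5565 -0.0757  0.0736] F [-10.    2.   28.5] w0.394
```

```bash
python3 - <<'E'
from h import *
P=[.5564,-.0758]
ctrl.set_gripper(.6); ctrl.line_to([*P,.2],rate=.2)
ctrl.move_to([.44,-.16,.30],ori(185.45)); st(); snap('wrist','w3',s=1.5)
W=cloud('w3'); W[np.isnan(W)]=0; z=W[...,2]; m=((z>.093)&(z<.106)).astype(np.uint8)
n,l,s,c=cv2.connectedComponentsWithStats(cv2.morphologyEx(m,cv2.MORPH_CLOSE,np.ones((3,3))))
for k in range(1,n):
    if s[k,4]>300:
        p=W[(l==k)&(m>0)]; r=cv2.minAreaRect((p[:,:2]*1000).astype(np.float32)); A=np.linalg.lstsq(np.c_[p[:,:2],np.ones(len(p))],p[:,2],rcond=None)[0]
        print(c[k].round()*1.5,np.round(r[0],1),np.round(r[1],1),round(r[2],1),'z',np.median(p[:,2]).round(4),'slope',A[:2].round(3))
E
```

```text
t39.18 p [ 0.44   -0.1599  0.2998] F [-0.2  0.4 -0. ] w0.603
```

View pics/w3.png

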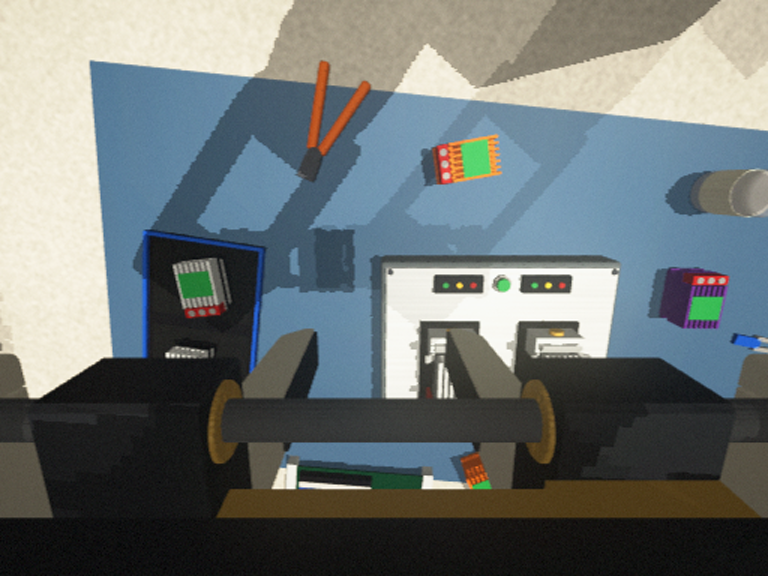

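The bays are hidden by the gripper here; only the front of the jig shows, at (500,330). I'll move forward over the jig as before.

```bash
python3 - <<'E'
from h import *
ctrl.move_to([.55,-.06,.29],ori(185.45)); st(); snap('wrist','w4',s=1.5); 
W=cloud('w4'); W[np.isnan(W)]=0; z=W[...,2]; m=((z>.093)&(z<.106)).astype(np.uint8)
n,l,s,c=cv2.connectedComponentsWithStats(cv2.morphologyEx(m,cv2.MORPH_CLOSE,np.ones((3,3))))
for k in range(1,n):
    if s[k,4]>300:
        p=W[(l==k)&(m>0)]; r=cv2.minAreaRect((p[:,:2]*1000).astype(np.float32)); A=np.linalg.lstsq(np.c_[p[:,:2],np.ones(len(p))],p[:,2],rcond=None)[0]
        print(c[k].round()*1.5,np.round(r[0],1),np.round(r[1],1),round(r[2],1),'z',np.median(p[:,2]).round(4),'slope',A[:2].round(3))
E
```

```text
t39.88 p [ 0.5499 -0.0598  0.2896] F [-0.1 -1.  -0.4] w0.606
[363.  271.5] [557.2 -75.4] [57.7 36.9] 5.5 z 0.1 slope [0.004 0.017]
[481.5 270. ] [547.2  27.6] [58.1 37.3] 5.2 z 0.0998 slope [0.015 0.004]
```

View pics/w4.png

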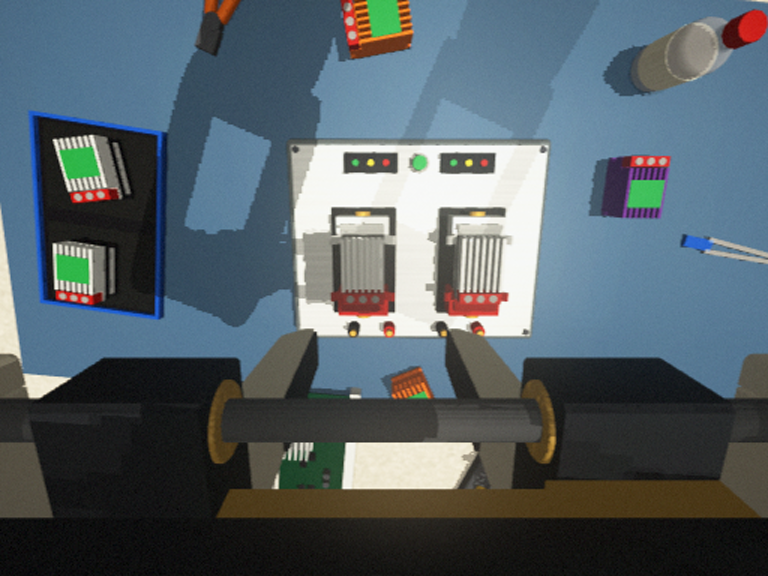

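The wrist view shows both fresh converters level in the bays at (363,271) and (481,270), with their red blocks at the red posts. Tested stands in the tray at (78,270), and the bystanders in view look undisturbed. Top height (0.100 m) and position match the converter that was seated there at the start, so I'm handing in.

```bash
python3 -c "
from h import *
ctrl.finish_job(); st()"
```

```text
the job is handed in; nothing more can be done
the job is handed in; nothing more can be done
```

The job is done and handed in at about 40 s on the robot's clock, against the 72 s limit; the interface gives no verdict.

- **Stickered converter:** it now stands in the free far half of the blue tray. I set it down by force feedback, and it was upright in the last pictures. I did not re-measure its position there, but the target was the middle of the free half.
- **Fresh converters:** one is in each bay, with its red block at the red post. Both went past the balls, and I pressed each against its stop with about 30 N.
- **Last check after release:** both tops measured about 0.100 m high. That is the height the converter seated in bay_1 read at the start with the same camera. Bay_1's position is within about 0.2 mm of where that converter stood. Bay_2's is within about 2 mm of where I expected the bay. Both were level, within about 0.02 rad.
- **Disagreements:** the top and wrist cameras differed by 1–2 mm throughout, so I used their average. The click force read lower than the stated 15 N (only about 3 N between steps), but the hard stop and the final heights show both converters fully home. The first check picture after the last insertion had the bays hidden by the gripper, so I took a second.
- **Not touched:** I did not go near the iron. The bystanders in the last view looked unmoved; I did not measure them.

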